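Sweep the jar lids off the pantry riser into the basket

TASK

Three loose jar lids lie on the wooden pantry riser. With the fingers, sweep all three along the riser and over its open end into the white open basket that stands there (not onto the closed box at the other end), sliding them all the way and never picking them up, carrying them or flinging them. Leave the spice jar, the basket, the closed box and the can standing where they are.

Things in the scene. Friction and masses are not known exactly. Their poses are not given: they have to be found in the camera images.
- riser: fixed low wooden riser (shelf bench), 250 mm (its x) by 280 mm (its y), flat top 80 mm above the counter; along its two x edges (front and back) runs a lip 10 mm wide and 10 mm high, its two y ends are open with no lip; origin on the counter under its centre, z up. The lids and the spice jar stand on it
- basket: white plastic open basket with dark slots, loose, 0.5 kg, standing on the counter close against one open end of the riser (either the +y or the -y end, 4 to 10 mm gap), 235 mm (x, along the riser's end) by 150 mm (y), 68 mm high, so its rim is 12 mm below the riser's top; walls 4 mm, floor 4 mm; origin at the centre of its underside, axes parallel to the riser's
- box: closed white storage box with flat grey lid, loose, 0.9 kg, 235 by 150 mm and 68 mm high, 12 mm lower than the riser's top, standing at the riser's other open end; origin at the centre of its underside. Leave it alone
- lid_small: small steel jar lid, a flat round disc 46 mm across and 12 mm high, about 16 g, lying flat on the riser's top; origin at the centre of its underside, z up. Slides on the wood when pushed at its side
- lid_medium: medium steel jar lid, a flat round disc 52 mm across and 13 mm high, about 20 g, lying flat on the riser's top; origin at the centre of its underside, z up. Slides on the wood when pushed at its side
- lid_large: large steel jar lid, a flat round disc 58 mm across and 14 mm high, about 26 g, lying flat on the riser's top; origin at the centre of its underside, z up. Slides on the wood when pushed at its side
- jar: small amber spice jar, 40 mm across, 60 mm high, loose, standing upright on the riser's top near the back (+x) lip; origin at the centre of its underside. Leave it alone
- can: flat fish can, 85 mm across, 36 mm high, loose, 0.2 kg, standing on top of the closed box, its top 24 mm above the riser's top; origin at the centre of its underside. Leave it alone

How it is judged:
At the end, for the whole second after the job is handed in: All three lids lie at rest inside the basket (each lid's origin within its walls and at most 55 mm above its underside); spice jar upright and within 25 mm of its start, basket within 30 mm, closed box and can within 25 mm (x of lid_small in the frame of basket between -0.1175 and 0.1175 m and y of lid_small in the frame of basket between -0.075 and 0.075 m and z of each of lid_small, lid_medium, lid_large in the frame of basket below 0.055 m and linear speed of each of lid_small, lid_medium, lid_large below 0.03 m/s and x of lid_medium in the frame of basket between -0.1175 and 0.1175 m and y of lid_medium in the frame of basket between -0.075 and 0.075 m and x of lid_large in the frame of basket between -0.1175 and 0.1175 m and y of lid_large in the frame of basket between -0.075 and 0.075 m and distance of each of jar, box, can from where it was at the start of the episode below 0.025 m and angle between jar's own z axis and vertical below 0.3 rad and distance of basket from where it was at the start of the episode below 0.03 m); the robot touches nothing.
It fails at once if a lid is picked up: it rises more than 20 mm above the riser's top (height (world z) of any of lid_small, lid_medium, lid_large above 0.1 m).
It fails at once if a lid is carried or flung out over the middle of the basket (within 30 mm of its centre line while still above its rim) instead of dropping in at the riser's edge ((y of lid_small in the frame of basket between -0.03 and 0.03 m and height (world z) of lid_small above 0.07 m) or (y of lid_medium in the frame of basket between -0.03 and 0.03 m and height (world z) of lid_medium above 0.07 m) or (y of lid_large in the frame of basket between -0.03 and 0.03 m and height (world z) of lid_large above 0.07 m)).
It fails at once if the spice jar is knocked over or shifted more than 25 mm (distance of jar from where it was at the start of the episode above 0.025 m or angle between jar's own z axis and vertical above 0.4 rad).
It fails at once if the basket is shoved more than 30 mm or tipped (distance of basket from where it was at the start of the episode above 0.03 m or angle between basket's own z axis and vertical above 0.2 rad).
It fails at once if the closed box or the can is shifted more than 25 mm (distance of any of box, can from where it was at the start of the episode above 0.025 m).
It also fails if it takes over 45 s, if anything falls off the work surface, if the arm or the gripper's body presses on something with over 40 N, if the wrist force passes 120 N, or if a joint passes its speed limit or range.

ROBOT

A 7-joint arm with a two-finger parallel gripper is mounted at the origin on the work surface. World frame = base frame: x ahead of the robot, y to its left, z up, the work surface at z = 0. Lengths are in m, angles in rad, forces in N, time in s.
With the tool pointing down it reaches from about 0.425 to 0.875 m from the base axis. Payload 4.7 kg.
Tool frame: the origin (TCP) lies between the finger pads; the fingertips stand 19 mm ahead of it and the grasp point (between the pads) is the TCP (ctrl.tip_extent is the distance from the TCP to the fingertips, in m); z points along the fingers, y is the line along which they close (so a half turn about z gives the same grasp; the last joint's range is limited). The gripper opens to 87 mm and grips with 3 to 60 N. Pads are 19 mm wide; open, the fingers measure 117 mm over their backs; the gripper's body (75 mm by 190 mm) begins 51 mm behind the grasp point.
Start: joints at [1.165, 0.321, -0.07, 1.45, 0.023, 1.371, -0.057], TCP at [0.265, -0.594, 0.242] pointing down, gripper open.
Joint ranges: [-2.86, 2.86], [-0.3, 2.09], [-1.38, 1.24], [0.06, 2.45], [-1.56, 4.7], [0.09, 2.05], [-2.69, 2.69]. Speed limits (rad/s): [2.57, 2.57, 3.14, 3.14, 3.14, 3.14, 3.14].

INTERFACE

Orientations are given as a rotation vector (axis times angle).
In Python, from bench import ctrl gives the robot as it stands.
- The arm moves only by the shell command python3 -m crank 'ROWS' [OPENING] [FORCE]. ROWS is JSON, a list of rows, each an object of numbers: "tx", "ty", "tz": the shift along the tool's x, y, z in mm; "turn": the turn about the tool's z in units of 5 degrees (1.0 is 5 degrees). In form: [{"tx": .., "ty": .., "tz": .., "turn": ..}, ...]. A call has 1 to 5 rows; each row is the pose to reach, as a shift and turn from the pose commanded when the call began, along the tool's axes at that moment; what a row does not reach only later rows make up. A row lasts 1/8 s, in which the tool goes at most 62.5 mm and 10.7 degrees, less where a joint would pass 70% of its speed; a pose out of reach is approached as far as the arm can. A call with a gripper value outside its range is refused whole. OPENING is the finger opening in mm, from 0 to 87, set as the call begins (- or left out, the last holds). The fingers move at their own pace and stop on an object; FORCE is the grip in N (left out, the last holds). Time passes only in rows, so rows that repeat a pose let the fingers close. It gives the time, the measured TCP pose, the force, the opening and the grip force at its end, in the units of the state.
- ctrl.get_state(): the state, without advancing time (a new reading comes with each control period).
- ctrl.get_image(name): name is "scene" or "top" or "wrist"; returns (picture, depth): 400x640x3 uint8, red, green, blue; 400x640 float32, m along the optical axis (not along the pixel's ray), 0 where there is no reading.
- ctrl.camera_model(name): a dict with "intrinsics" (3x3 intrinsics, pixels), "origin" and "orientation" of the camera in the world. Camera axes: x right, y down, z forward; pixel columns grow to the right and rows downward; lengths in m; the calibration is good to about 2 mm. A picture is of the moment at which its call begins: read the wrist's pose just before it. camera_model takes no time and is no camera call; for the wrist camera it gives the pose at the moment of the call.
- ctrl.close_job(): hands the job in; it is judged then, once.
Trained networks look in the newest picture that a camera, given by its name, has taken for a name from the list of things; names that differ only in an ending like _2 or _b are one class to them, and where a whole thing is asked for, a point or a joint stands for the part that bears it (a point fixed in the world has none). Each returns a list of dicts, best first, with "confidence" (0 to 1); they miss things now and then, are a little off and sometimes report something else, mostly with a low value. They report only what shows in the picture. A call takes as long as a camera call.
- ctrl.recognise(camera, query): "xyz" ([x, y, z] in m, in world coordinates, good to about 4 mm: the middle of the surface that is visible of it).
- ctrl.mark_of(camera, query): "xyz" ([x, y, z] in m, in world coordinates, good to about 4 mm: a listed point, or the origin of a listed thing).
The state is a dict: "time": time; "joint_positions": joint angles; "qd": joint speeds; "joint_torque": joint torques, N m; "position": TCP position; "tool_rot": TCP orientation; "ft_force": force on the tool from outside, world axes, zero at the start; "torque": the same for the moment, N m; "grip_width": opening from 0.0 (shut) to 1.0 (fully open); "grip_force": force on a finger pad.
Only numpy, scipy, OpenCV 4.12 (cv2) and the standard library are available. Lean on these libraries where they do the work, as an engineer would, in place of code of your own. Each camera call takes 0.05 s, during which the arm holds its last target. There are 200 camera calls.

## Working session

There is one attempt and no reset: what is moved stays moved. The work goes in short steps, Python scripts to look and compute and a shell command to move; the robot and the scene stay as the last step left them, time stands still between calls to the robot, and variables do not carry over. Pictures are saved under pics/ and viewed, at most 10 in all, crops included, and the job is handed in when it is done.

```bash
mkdir -p pics; python3 - <<'E'
from bench import ctrl
import cv2,numpy as np
s=ctrl.get_state();print(s['time'],s['position'],s['tool_rot'],s['grip_width'])
for c in['top','scene']:
    p,d=ctrl.get_image(c);cv2.imwrite(f'pics/{c}0.png',p[:,:,::-1])
    m=ctrl.camera_model(c);print(c,m['origin'])
    if c=='top':
        for q in['riser','basket','box','lid_small','lid_medium','lid_large','jar','can']:
            print(q,[(np.round(r['xyz'],3),round(r['confidence'],2)) for r in ctrl.mark_of(c,q)][:3])
E
```

```text
0.0 [ 0.26467946 -0.59311267  0.2404587 ] [-3.07084560e+00 -6.54262901e-01  7.86943134e-04] 1.0025936552410766
top [0.45574662 0.02541022 0.94414932]
riser [(array([ 0.585,  0.042, -0.002]), 0.75)]
basket [(array([ 0.584,  0.265, -0.005]), 0.63)]
box [(array([ 0.586, -0.176, -0.001]), 0.69)]
lid_small [(array([0.579, 0.126, 0.08 ]), 0.84)]
lid_medium [(array([0.533, 0.051, 0.08 ]), 0.63)]
lid_large [(array([ 0.563, -0.04 ,  0.077]), 0.86)]
jar [(array([0.666, 0.003, 0.082]), 0.53)]
can [(array([ 0.559, -0.181,  0.065]), 0.83)]
scene [ 1.003365   -0.29811844  0.74990277]
```

View pics/top0.png

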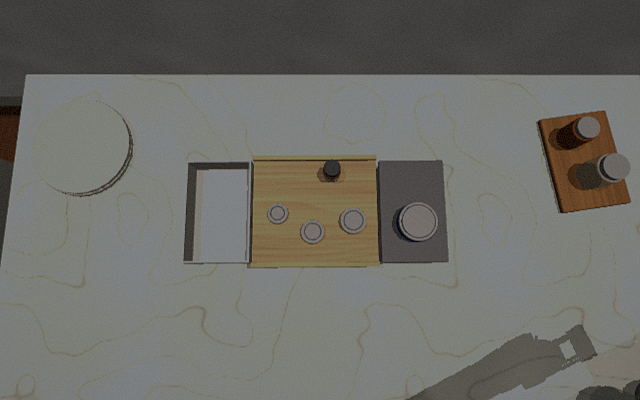

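```bash
cat > h.py <<'E'
from bench import ctrl
import numpy as np
from scipy.spatial.transform import Rotation as R
def tool():
    s=ctrl.get_state();r=R.from_rotvec(s['tool_rot']).as_matrix();return s,np.array(s['position']),r
def go(*pts):
    s,p,r=tool();print('t',round(s['time'],2),p.round(4),'x',r[:,0].round(3),'y',r[:,1].round(3),'z',r[:,2].round(3))
    for q in pts: print(q,(r.T@(np.array(q)-p)*1000).round(1))
def see(c='top'):
    import cv2
    p,d=ctrl.get_image(c);m=ctrl.camera_model(c);K=np.array(m['intrinsics']);o=np.array(m['orientation'])
    print(c,m['origin'],o.round(3).tolist(),K.round(1).tolist());return p,d
E
python3 - <<'E'
from h import *
go((.565,-.085,.12)); see()
E
```

```text
t 0.5 [ 0.2649 -0.5936  0.2415] x [ 0.913  0.408 -0.   ] y [ 0.408 -0.913  0.   ] z [-0. -0. -1.]
(0.565, -0.085, 0.12) [ 481.3 -342.1  121.5]
top [0.45574662 0.02541022 0.94414932] [-2.137, 2.134, -0.174] [[389.9, 0.0, 321.3], [0.0, 389.9, 204.0], [0.0, 0.0, 1.0]]
```

The top view shows the basket on the left (+y, columns 185–250), the riser at columns 250–378 and the box with the can on the right. The lids are at (278,213), (313,232) and (352,221), and the jar is at (332,170). This agrees with the networks. I'll refine the positions before moving.

```bash
python3 - <<'E'
from h import *
import cv2
p,d=ctrl.get_image('top');m=ctrl.camera_model('top');K=np.array(m['intrinsics']);o=np.array(m['orientation'])
Rm=o if o.shape==(3,3) else R.from_rotvec(o).as_matrix()
v,u=np.mgrid[:400,:640]
P=np.stack([(u-K[0,2])/K[0,0]*d,(v-K[1,2])/K[1,1]*d,d],-1)@Rm.T+np.array(m['origin'])
z=P[...,2]
for n,a,b in[('small',278,213),('med',313,232),('large',352,221),('jar',332,170),('can',418,222)]:
    w=(slice(b-16,b+17),slice(a-16,a+17)); 
    if n=='can': w=(slice(b-24,b+25),slice(a-24,a+25))
    k=(z[w]>(.0865 if n!='can' else .086))&(d[w]>0)
    Q=P[w][k];c,r=cv2.minEnclosingCircle(Q[:,:2].astype(np.float32));print(n,k.sum(),Q.mean(0).round(4),np.round(c,4),round(r,4))
k=(abs(z-.08)<.006)&(P[...,0]>.4)&(abs(P[...,1]-.04)<.25)
k=cv2.morphologyEx(k.astype('uint8'),cv2.MORPH_OPEN,np.ones((7,7)))>0
print('riser',cv2.minAreaRect(P[k][:,:2].astype(np.float32)),z[180:200,270:370].mean())
for q in['lid_small','lid_medium','lid_large','basket','riser']: print(q,[np.round(r['xyz'],4) for r in ctrl.mark_of('top',q)][:1])
go((.579,.088,.2))
E
```

```text
small 326 [0.5774 0.1235 0.0922] [0.5779 0.1234] 0.023
med 432 [0.5367 0.0462 0.0932] [0.5369 0.0461] 0.0258
large 536 [ 0.5611 -0.043   0.0942] [ 0.5613 -0.0431] 0.0288
jar 473 [0.6764 0.0042 0.1182] [0.6899 0.0024] 0.0411
can 1251 [ 0.5574 -0.1817  0.1038] [ 0.5579 -0.1836] 0.0435
riser ((0.5864993333816528, 0.0417058989405632), (0.23101480305194855, 0.2805333435535431), 0.5105452537536621) 0.08370846139342646
lid_small [array([0.5782, 0.1291, 0.0795])]
lid_medium [array([0.5358, 0.049 , 0.0792])]
lid_large [array([ 0.5627, -0.0426,  0.0748])]
basket [array([ 0.5844,  0.2654, -0.0024])]
riser [array([0.5826, 0.0441, 0.0024])]
t 0.85 [ 0.2649 -0.5936  0.2416] x [ 0.913  0.408 -0.   ] y [ 0.408 -0.913  0.   ] z [ 0. -0. -1.]
(0.579, 0.088, 0.2) [ 564.6 -494.4   41.5]
```

```bash
python3 -m crank '[{"tx":50,"ty":-35,"turn":-1.3},{"tx":100,"ty":-70,"turn":-2.6},{"tx":150,"ty":-105,"turn":-3.9},{"tx":200,"ty":-140,"turn":-5.2},{"tx":200,"ty":-140,"turn":-5.2}]' 30
```

```text
$[0]: bad value
```

```bash
python3 -m crank '[{"tx":45,"ty":-40,"tz":0,"turn":-1.3},{"tx":90,"ty":-80,"tz":0,"turn":-2.6},{"tx":135,"ty":-120,"tz":0,"turn":-3.9},{"tx":180,"ty":-160,"tz":0,"turn":-5.2},{"tx":180,"ty":-160,"tz":0,"turn":-5.2}]' 30; python3 -c "
from h import *
go((.579,.085,.2))"
```

```text
time: 1.48
position: [0.3674, -0.3691, 0.2423]
tool_rot: [2.84, 1.343, 0.002]
ft_force: [1.2, -0.8, 1.1]
grip_width: 0.52
grip_force: 0.0
t 1.48 [ 0.3674 -0.3691  0.2423] x [0.635 0.773 0.001] y [ 0.773 -0.635  0.001] z [ 0.002  0.    -1.   ]
(0.579, 0.085, 0.2) [ 485.2 -124.7   42.8]
```

```bash
python3 -m crank '[{"tx":55,"ty":-14,"tz":0,"turn":-1.6},{"tx":110,"ty":-28,"tz":0,"turn":-3.2},{"tx":165,"ty":-42,"tz":0,"turn":-4.8},{"tx":220,"ty":-56,"tz":0,"turn":-6.4},{"tx":270,"ty":-70,"tz":0,"turn":-7.9}]'; python3 -c "
from h import *
go((.579,.085,.2))"
```

```text
time: 2.1
position: [0.4845, -0.1215, 0.2419]
tool_rot: [2.226, 2.215, 0.0]
ft_force: [0.1, -0.7, 0.5]
grip_width: 0.342
grip_force: 0.0
t 2.1 [ 0.4845 -0.1215  0.2419] x [ 0.005  1.    -0.001] y [ 1.    -0.005  0.001] z [ 0.001 -0.001 -1.   ]
(0.579, 0.085, 0.2) [207.   93.4  41.8]
```

```bash
python3 -m crank '[{"tx":55,"ty":25,"tz":0,"turn":0},{"tx":110,"ty":50,"tz":0,"turn":0},{"tx":160,"ty":75,"tz":20,"turn":0},{"tx":207,"ty":93,"tz":40,"turn":0},{"tx":207,"ty":93,"tz":40,"turn":0}]'; python3 -m crank '[{"tx":0,"ty":0,"tz":0,"turn":0}]'; python3 -c "
from h import *
import cv2
go((.578,.085,.103))
p,d=ctrl.get_image('top');cv2.imwrite('pics/t1.png',cv2.resize(p[130:290,160:480,::-1],None,fx=2.4,fy=2.4))"
```

```text
time: 2.72
position: [0.5779, 0.0883, 0.1995]
tool_rot: [-2.22, -2.216, 0.0]
ft_force: [0.7, -0.2, -0.8]
grip_width: 0.345
grip_force: 0.0
time: 2.85
position: [0.5787, 0.0826, 0.2013]
tool_rot: [2.232, 2.211, -0.002]
ft_force: [-0.6, 0.1, -1.0]
grip_width: 0.342
grip_force: 0.0
t 2.85 [0.5787 0.0826 0.2013] x [ 0.009  1.    -0.001] y [ 1.    -0.009 -0.   ] z [-0.    -0.001 -1.   ]
(0.578, 0.085, 0.103) [ 2.5 -0.7 98.3]
```

View pics/t1.png

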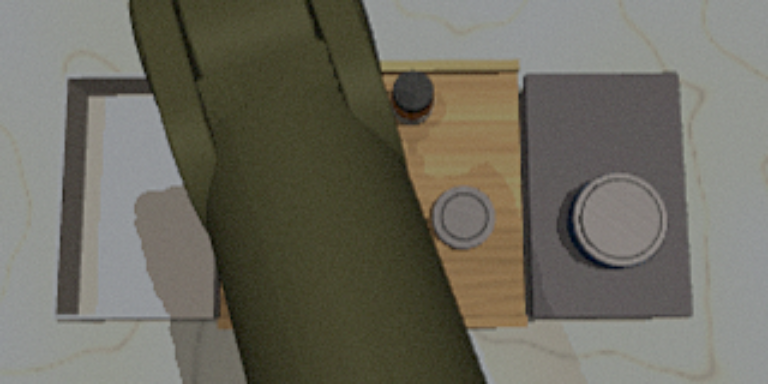

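The arm hides the small and medium lids. The large lid (462,217), jar, can and basket are undisturbed. Descending behind the small lid.

```bash
python3 -m crank '[{"tx":1,"ty":0,"tz":40,"turn":0},{"tx":1,"ty":0,"tz":70,"turn":0},{"tx":1,"ty":0,"tz":70,"turn":0},{"tx":1,"ty":0,"tz":70,"turn":0}]'; python3 -c "
from h import *
go((.578,.085,.103))
import cv2
p,d=ctrl.get_image('wrist');cv2.imwrite('pics/w1.png',p[:,:,::-1])"
```

```text
time: 3.4
position: [0.5794, 0.084, 0.1332]
tool_rot: [2.231, 2.209, 0.002]
ft_force: [0.2, -0.2, 0.2]
grip_width: 0.344
grip_force: 0.0
t 3.4 [0.5794 0.084  0.1332] x [ 0.01  1.   -0.  ] y [ 1.    -0.01   0.002] z [ 0.002 -0.    -1.   ]
(0.578, 0.085, 0.103) [ 1.  -1.5 30.2]
```

View pics/w1.png

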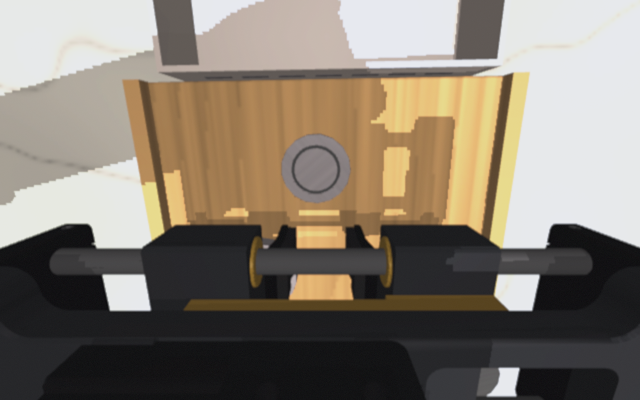

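The wrist view shows the small lid at (315,168), centred ahead of the finger gap (about column 322), with the basket beyond it. Down, then push slowly.

```bash
python3 -m crank '[{"tx":0,"ty":-1,"tz":15,"turn":0},{"tx":0,"ty":-1,"tz":29,"turn":0},{"tx":0,"ty":-1,"tz":29,"turn":0},{"tx":0,"ty":-1,"tz":29,"turn":0}]'; python3 -m crank '[{"tx":10,"ty":0,"tz":0,"turn":0},{"tx":20,"ty":0,"tz":0,"turn":0},{"tx":30,"ty":0,"tz":0,"turn":0},{"tx":40,"ty":0,"tz":0,"turn":0},{"tx":40,"ty":0,"tz":0,"turn":0}]';python3 -c "
from h import *
go((.578,.2,.103))
import cv2
p,d=ctrl.get_image('wrist');cv2.imwrite('pics/w2.png',p[:,:,::-1])"
```

```text
time: 3.95
position: [0.5774, 0.0853, 0.1024]
tool_rot: [-2.23, -2.213, 0.0]
ft_force: [-0.1, 0.3, -0.3]
grip_width: 0.342
grip_force: 0.0
time: 4.58
position: [0.5775, 0.1267, 0.1026]
tool_rot: [-2.227, -2.215, -0.001]
ft_force: [-0.2, 0.0, 0.2]
grip_width: 0.346
grip_force: 0.0
t 4.58 [0.5775 0.1267 0.1026] x [0.006 1.    0.001] y [ 1.    -0.006  0.   ] z [ 0.     0.001 -1.   ]
(0.578, 0.2, 0.103) [73.3  0.1 -0.3]
```

View pics/w2.png

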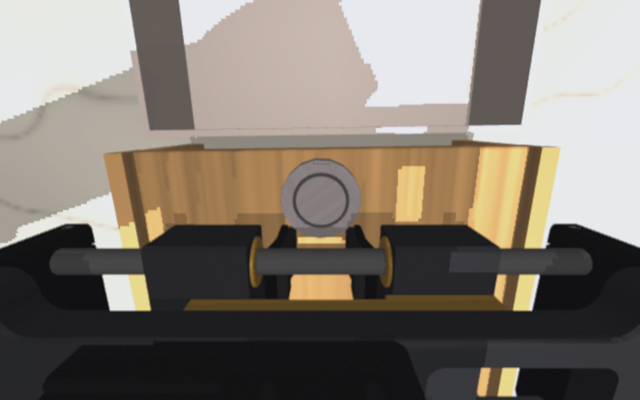

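The lid is cradled at (320,197). Pushing it over the edge, slowly.

```bash
python3 -m crank '[{"tx":8,"ty":0,"tz":0,"turn":0},{"tx":16,"ty":0,"tz":0,"turn":0},{"tx":24,"ty":0,"tz":0,"turn":0},{"tx":32,"ty":0,"tz":0,"turn":0},{"tx":38,"ty":0,"tz":0,"turn":0}]'; python3 -m crank '[{"tx":6,"ty":0,"tz":0,"turn":0},{"tx":12,"ty":0,"tz":0,"turn":0},{"tx":18,"ty":0,"tz":0,"turn":0},{"tx":25,"ty":0,"tz":0,"turn":0},{"tx":25,"ty":0,"tz":0,"turn":0}]';python3 -c "
from h import *
go((.537,.008,.15))
import cv2
p,d=ctrl.get_image('wrist');cv2.imwrite('pics/w3.png',p[:,:,::-1])"
```

```text
time: 5.25
position: [0.5779, 0.1639, 0.1026]
tool_rot: [-2.229, -2.213, -0.0]
ft_force: [0.1, 0.3, -0.1]
grip_width: 0.346
grip_force: 0.1
time: 5.88
position: [0.578, 0.1891, 0.1026]
tool_rot: [-2.229, -2.214, -0.0]
ft_force: [0.0, 0.8, -0.3]
grip_width: 0.346
grip_force: 0.0
t 5.88 [0.578  0.1891 0.1026] x [0.007 1.    0.   ] y [ 1.    -0.007 -0.   ] z [-0.  0. -1.]
(0.537, 0.008, 0.15) [-181.3  -39.8  -47.5]
```

View pics/w3.png

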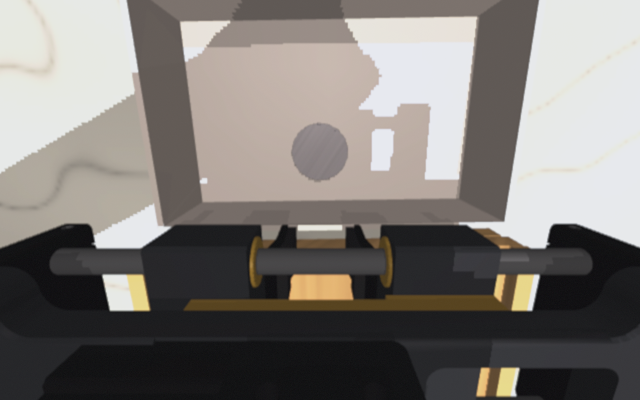

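The small lid lies in the basket at (320,152). Next is the medium lid: raise, go back, and descend behind it.

```bash
python3 -m crank '[{"tx":0,"ty":0,"tz":-48,"turn":0},{"tx":-50,"ty":-14,"tz":-48,"turn":0},{"tx":-110,"ty":-28,"tz":-48,"turn":0},{"tx":-160,"ty":-40,"tz":-48,"turn":0},{"tx":-185,"ty":-40,"tz":-48,"turn":0}]'; python3 -m crank '[{"tx":0,"ty":0,"tz":0,"turn":0},{"tx":0,"ty":0,"tz":0,"turn":0}]'; python3 -c "
from h import *
go((.537,.004,.103))
import cv2
p,d=ctrl.get_image('wrist');cv2.imwrite('pics/w4.png',p[:,:,::-1])"
```

```text
time: 6.55
position: [0.5357, -0.0009, 0.1505]
tool_rot: [2.234, 2.206, -0.003]
ft_force: [0.4, 0.5, 0.8]
grip_width: 0.347
grip_force: 0.0
time: 6.8
position: [0.5368, 0.0047, 0.1507]
tool_rot: [-2.229, -2.214, -0.001]
ft_force: [-0.5, 0.3, 0.3]
grip_width: 0.346
grip_force: 0.0
t 6.8 [0.5368 0.0047 0.1507] x [0.007 1.    0.001] y [ 1.    -0.007  0.   ] z [ 0.     0.001 -1.   ]
(0.537, 0.004, 0.103) [-0.7  0.2 47.7]
```

View pics/w4.png

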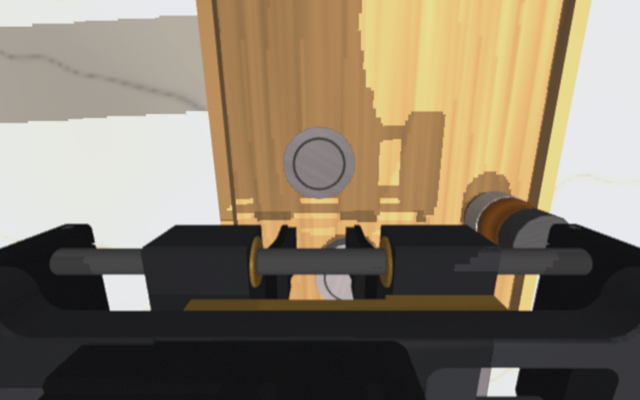

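The medium lid is centred at (319,163), the large lid is visible behind the fingers, and the jar is clear on the right. Lower and push.

```bash
python3 -m crank '[{"tx":0,"ty":0,"tz":24,"turn":0},{"tx":0,"ty":0,"tz":47,"turn":0},{"tx":0,"ty":0,"tz":47,"turn":0},{"tx":0,"ty":0,"tz":47,"turn":0}]'; python3 -m crank '[{"tx":10,"ty":0,"tz":0,"turn":0},{"tx":20,"ty":0,"tz":0,"turn":0},{"tx":30,"ty":0,"tz":0,"turn":0},{"tx":40,"ty":0,"tz":0,"turn":0},{"tx":50,"ty":0,"tz":0,"turn":0}]'; python3 -m crank '[{"tx":10,"ty":0,"tz":0,"turn":0},{"tx":20,"ty":0,"tz":0,"turn":0},{"tx":30,"ty":0,"tz":0,"turn":0},{"tx":40,"ty":0,"tz":0,"turn":0},{"tx":50,"ty":0,"tz":0,"turn":0}]'; python3 -m crank '[{"tx":8,"ty":0,"tz":0,"turn":0},{"tx":16,"ty":0,"tz":0,"turn":0},{"tx":24,"ty":0,"tz":0,"turn":0},{"tx":32,"ty":0,"tz":0,"turn":0},{"tx":40,"ty":0,"tz":0,"turn":0}]'; python3 -c "
from h import *
go((.561,-.09,.15),(.54,.19,.103))"
```

```text
time: 7.35
position: [0.5373, 0.0046, 0.1043]
tool_rot: [2.228, 2.214, 0.001]
ft_force: [-1.4, 0.1, 0.3]
grip_width: 0.344
grip_force: 0.0
time: 7.98
position: [0.5371, 0.0542, 0.1036]
tool_rot: [2.23, 2.213, -0.0]
ft_force: [0.5, -0.8, 0.3]
grip_width: 0.347
grip_force: 0.1
time: 8.6
position: [0.5375, 0.1041, 0.1035]
tool_rot: [2.23, 2.213, -0.0]
ft_force: [-0.3, 0.7, 0.2]
grip_width: 0.343
grip_force: 0.1
time: 9.22
position: [0.5378, 0.1439, 0.1035]
tool_rot: [2.23, 2.213, -0.0]
ft_force: [-0.4, 0.6, 0.0]
grip_width: 0.348
grip_force: 0.1
t 9.22 [0.5378 0.1439 0.1035] x [ 0.008  1.    -0.   ] y [ 1.    -0.008  0.   ] z [ 0. -0. -1.]
(0.561, -0.09, 0.15) [-233.7   25.   -46.4]
(0.54, 0.19, 0.103) [46.1  1.8  0.5]
```

```bash
python3 -m crank '[{"tx":6,"ty":0,"tz":0,"turn":0},{"tx":12,"ty":0,"tz":0,"turn":0},{"tx":18,"ty":0,"tz":0,"turn":0},{"tx":24,"ty":0,"tz":0,"turn":0},{"tx":30,"ty":0,"tz":0,"turn":0}]'; python3 -m crank '[{"tx":5,"ty":0,"tz":0,"turn":0},{"tx":10,"ty":0,"tz":0,"turn":0},{"tx":16,"ty":0,"tz":0,"turn":0},{"tx":16,"ty":0,"tz":0,"turn":0},{"tx":16,"ty":0,"tz":0,"turn":0}]';python3 -c "
from h import *
go((.561,-.087,.17))
import cv2
p,d=ctrl.get_image('wrist');cv2.imwrite('pics/w5.png',p[:,:,::-1])"
```

```text
time: 9.85
position: [0.538, 0.1738, 0.1035]
tool_rot: [-2.23, -2.213, 0.0]
ft_force: [0.2, 0.6, 1.1]
grip_width: 0.344
grip_force: 0.0
time: 10.48
position: [0.5382, 0.1892, 0.1035]
tool_rot: [2.23, 2.213, -0.0]
ft_force: [0.7, 0.3, -0.9]
grip_width: 0.348
grip_force: 0.0
t 10.47 [0.5382 0.1892 0.1035] x [ 0.008  1.    -0.   ] y [ 1.    -0.008 -0.   ] z [-0. -0. -1.]
(0.561, -0.087, 0.17) [-276.1   25.   -66.4]
```

View pics/w5.png

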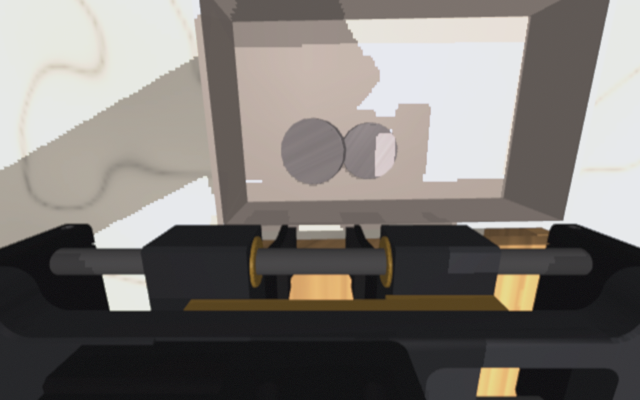

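Both lids are in the basket, at (313,151) and (368,151). Next is the large lid: raise high, go back behind it.

```bash
python3 -m crank '[{"tx":0,"ty":0,"tz":-50,"turn":0},{"tx":-40,"ty":5,"tz":-66,"turn":0},{"tx":-95,"ty":10,"tz":-66,"turn":0},{"tx":-150,"ty":15,"tz":-66,"turn":0},{"tx":-200,"ty":20,"tz":-66,"turn":0}]'; python3 -m crank '[{"tx":-40,"ty":3,"tz":0,"turn":0},{"tx":-76,"ty":5,"tz":0,"turn":0},{"tx":-76,"ty":5,"tz":0,"turn":0},{"tx":-76,"ty":5,"tz":0,"turn":0}]'; python3 -c "
from h import *
go((.561,-.087,.104))
import cv2
p,d=ctrl.get_image('wrist');cv2.imwrite('pics/w6.png',p[:,:,::-1])"
```

```text
time: 11.15
position: [0.5566, -0.0134, 0.1698]
tool_rot: [2.231, 2.21, -0.0]
ft_force: [-0.3, 1.3, -0.3]
grip_width: 0.342
grip_force: 0.0
time: 11.65
position: [0.5609, -0.0862, 0.1695]
tool_rot: [-2.23, -2.212, -0.001]
ft_force: [-0.9, 1.0, 0.4]
grip_width: 0.344
grip_force: 0.0
t 11.65 [ 0.5609 -0.0862  0.1695] x [0.008 1.    0.001] y [ 1.    -0.008 -0.   ] z [-0.     0.001 -1.   ]
(0.561, -0.087, 0.104) [-0.9  0.1 65.5]
```

View pics/w6.png

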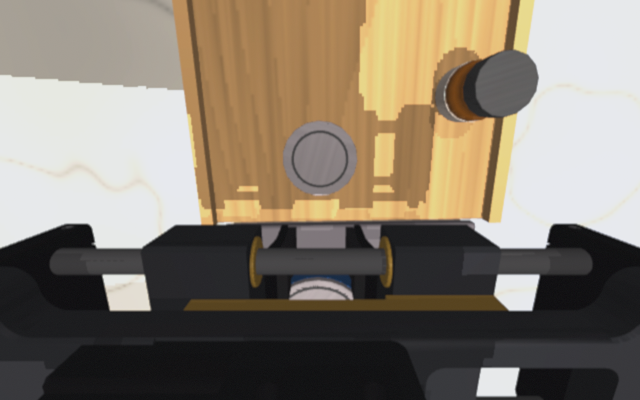

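The large lid is centred at (319,158), the can is clear behind and the jar is off to the right. Lower, with the tip slightly higher so the gripper body clears the jar, then push.

```bash
python3 -m crank '[{"tx":0,"ty":0,"tz":32,"turn":0},{"tx":0,"ty":0,"tz":63,"turn":0},{"tx":0,"ty":0,"tz":63,"turn":0},{"tx":0,"ty":0,"tz":63,"turn":0}]'; python3 -m crank '[{"tx":10,"ty":0,"tz":0,"turn":0},{"tx":20,"ty":-1,"tz":0,"turn":0},{"tx":30,"ty":-2,"tz":0,"turn":0},{"tx":40,"ty":-3,"tz":0,"turn":0},{"tx":50,"ty":-4,"tz":0,"turn":0}]'; python3 -c "
from h import *
go((.557,.19,.106))
for q in ['jar','lid_large']: 
  ctrl.get_image('scene');print(q,[(np.round(r['xyz'],3),round(r['confidence'],2)) for r in ctrl.mark_of('scene',q)][:2])"
```

```text
time: 12.2
position: [0.5619, -0.0859, 0.1078]
tool_rot: [2.228, 2.214, 0.002]
ft_force: [-0.2, 0.5, 1.0]
grip_width: 0.347
grip_force: 0.0
time: 12.82
position: [0.5573, -0.036, 0.1066]
tool_rot: [2.23, 2.213, -0.0]
ft_force: [0.4, 0.0, 0.3]
grip_width: 0.344
grip_force: 0.2
t 12.82 [ 0.5573 -0.036   0.1066] x [ 0.008  1.    -0.   ] y [ 1.    -0.008  0.   ] z [ 0. -0. -1.]
(0.557, 0.19, 0.106) [226.   -2.1   0.6]
jar [(array([0.669, 0.009, 0.082]), 0.91)]
lid_large [(array([0.588, 0.042, 0.001]), 0.63)]
```

```bash
for i in 1 2 3; do python3 -m crank '[{"tx":10,"ty":0,"tz":0,"turn":0},{"tx":20,"ty":0,"tz":0,"turn":0},{"tx":30,"ty":0,"tz":0,"turn":0},{"tx":40,"ty":0,"tz":0,"turn":0},{"tx":50,"ty":0,"tz":0,"turn":0}]' | grep -E 'posi|ft_f'; done; python3 -m crank '[{"tx":8,"ty":0,"tz":0,"turn":0},{"tx":16,"ty":0,"tz":0,"turn":0},{"tx":24,"ty":0,"tz":0,"turn":0},{"tx":30,"ty":0,"tz":0,"turn":0},{"tx":30,"ty":0,"tz":0,"turn":0}]'; python3 -c "
from h import *
go((.557,.19,.106))"
```

```text
position: [0.5578, 0.0141, 0.1065]
ft_force: [-0.2, 0.5, 0.9]
position: [0.5582, 0.0639, 0.1065]
ft_force: [0.5, 0.0, 0.0]
position: [0.5586, 0.1139, 0.1065]
ft_force: [0.1, -0.2, -0.4]
time: 15.52
position: [0.5587, 0.1439, 0.1065]
tool_rot: [-2.229, -2.214, -0.0]
ft_force: [0.1, 0.2, -0.2]
grip_width: 0.345
grip_force: 0.0
t 15.53 [0.5587 0.1439 0.1065] x [0.007 1.    0.   ] y [ 1.    -0.007  0.   ] z [ 0.  0. -1.]
(0.557, 0.19, 0.106) [46.1 -2.1  0.6]
```

```bash
python3 -m crank '[{"tx":6,"ty":0,"tz":0,"turn":0},{"tx":12,"ty":0,"tz":0,"turn":0},{"tx":18,"ty":0,"tz":0,"turn":0},{"tx":24,"ty":0,"tz":0,"turn":0},{"tx":30,"ty":0,"tz":0,"turn":0}]'; python3 -m crank '[{"tx":5,"ty":0,"tz":0,"turn":0},{"tx":10,"ty":0,"tz":0,"turn":0},{"tx":16,"ty":0,"tz":0,"turn":0},{"tx":16,"ty":0,"tz":0,"turn":0},{"tx":16,"ty":0,"tz":0,"turn":0}]';python3 -c "
from h import *
go((.561,-.087,.17))
import cv2
p,d=ctrl.get_image('wrist');cv2.imwrite('pics/w7.png',p[:,:,::-1])"
```

```text
time: 16.15
position: [0.559, 0.1738, 0.1065]
tool_rot: [-2.23, -2.213, 0.0]
ft_force: [0.0, 0.5, 0.5]
grip_width: 0.343
grip_force: 0.0
time: 16.77
position: [0.5592, 0.1891, 0.1064]
tool_rot: [2.23, 2.213, -0.001]
ft_force: [0.6, 0.4, -0.4]
grip_width: 0.347
grip_force: 0.0
t 16.77 [0.5592 0.1891 0.1064] x [ 0.008  1.    -0.   ] y [ 1.    -0.008 -0.   ] z [-0. -0. -1.]
(0.561, -0.087, 0.17) [-276.1    4.   -63.5]
```

View pics/w7.png

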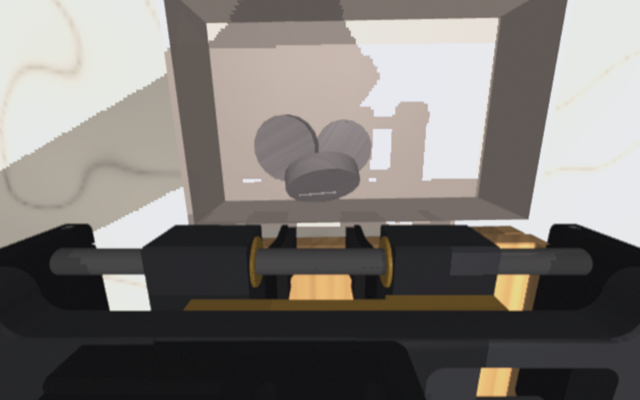

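All three lids are inside the basket, with the large one at (322,176) leaning on the other two. I'll raise the tool, then check heights and that the other things stayed put.

```bash
python3 -m crank '[{"tx":0,"ty":0,"tz":-50,"turn":0},{"tx":-20,"ty":0,"tz":-100,"turn":0},{"tx":-70,"ty":0,"tz":-120,"turn":0},{"tx":-125,"ty":0,"tz":-120,"turn":0},{"tx":-180,"ty":0,"tz":-120,"turn":0}]'; python3 -m crank '[{"tx":-50,"ty":0,"tz":0,"turn":0},{"tx":-100,"ty":0,"tz":0,"turn":0},{"tx":-150,"ty":0,"tz":0,"turn":0},{"tx":-150,"ty":0,"tz":0,"turn":0},{"tx":-150,"ty":0,"tz":0,"turn":0}]' >/dev/null; python3 - <<'E'
from h import *
import cv2
p,d=ctrl.get_image('top');cv2.imwrite('pics/t9.png',cv2.resize(p[130:290,160:480,::-1],None,fx=2.4,fy=2.4))
for q in['lid_small','lid_medium','lid_large','basket','box','jar','can']: print(q,[(np.round(r['xyz'],3),round(r['confidence'],2)) for r in ctrl.mark_of('top',q)][:2])
m=ctrl.camera_model('top');K=np.array(m['intrinsics']);Rm=R.from_rotvec(m['orientation']).as_matrix()
v,u=np.mgrid[:400,:640]
P=np.stack([(u-K[0,2])/K[0,0]*d,(v-K[1,2])/K[1,1]*d,d],-1)@Rm.T+np.array(m['origin'])
k=(abs(P[...,0]-.565)<.08)&(P[...,1]>.2)&(P[...,1]<.33)&(d>0);Q=P[k]
Q=Q[Q[:,2]>.011];print(len(Q),Q.max(0),np.percentile(Q[:,2],[50,90,99]))
E
```

```text
time: 17.45
position: [0.5578, 0.0073, 0.2272]
tool_rot: [2.229, 2.212, 0.001]
ft_force: [0.7, -0.2, 0.2]
grip_width: 0.344
grip_force: 0.0
lid_small [(array([0.579, 0.244, 0.014]), 0.46)]
lid_medium [(array([0.528, 0.241, 0.024]), 0.59)]
lid_large [(array([0.562, 0.214, 0.031]), 0.93), (array([ 0.587, -0.178, -0.002]), 0.32)]
basket [(array([ 0.583,  0.265, -0.005]), 0.6)]
box [(array([ 0.584, -0.18 ,  0.   ]), 0.89)]
jar [(array([0.667, 0.004, 0.083]), 0.61)]
can [(array([ 0.559, -0.18 ,  0.066]), 0.63)]
812 [0.60115635 0.26378358 0.05999594] [0.02673426 0.05126173 0.05729943]
```

View pics/t9.png

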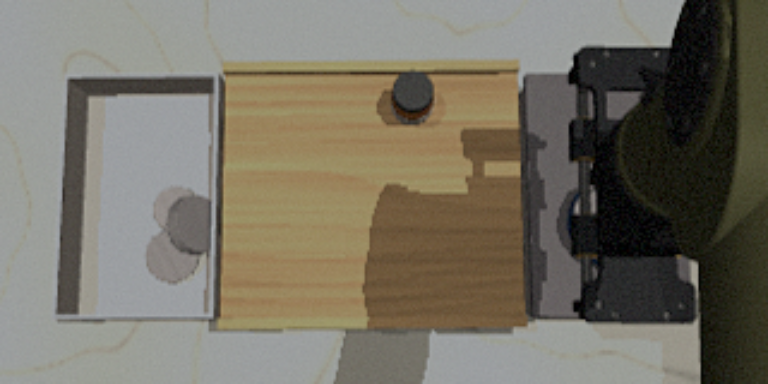

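The riser is empty, and the jar, basket, box and can are unmoved. The large lid leans on the basket's near wall at (188,223). I'll check its centre height against the 55 mm limit.

```bash
python3 - <<'E'
from h import *
p,d=ctrl.get_image('top')
m=ctrl.camera_model('top');K=np.array(m['intrinsics']);Rm=R.from_rotvec(m['orientation']).as_matrix()
v,u=np.mgrid[:400,:640]
P=np.stack([(u-K[0,2])/K[0,0]*d,(v-K[1,2])/K[1,1]*d,d],-1)@Rm.T+np.array(m['origin'])
for y in np.arange(.192,.27,.006):
    k=(abs(P[...,0]-.56)<.006)&(abs(P[...,1]-y)<.003);print(round(y,3),k.sum(),P[k][:,2].mean().round(3))
for _ in range(3):
    ctrl.get_image('top');print([np.round(r['xyz'],3) for r in ctrl.mark_of('top','lid_large')][:1])
E
```

```text
0.192 22 0.059
0.198 0 nan
0.204 15 0.028
0.21 15 0.036
0.216 15 0.043
0.222 19 0.05
0.228 12 0.056
0.234 14 0.054
0.24 1 0.051
0.246 4 0.017
0.252 6 0.014
0.258 11 0.005
0.264 11 0.004
0.27 12 0.004
[array([0.564, 0.212, 0.03 ])]
[array([0.564, 0.212, 0.031])]
[]<stdin>:7: RuntimeWarning: Mean of empty slice.
  ret = ret.dtype.type(ret / rcount)
```

```bash
python3 -c "
from bench import ctrl
print(ctrl.close_job())"
```

```text
the job is handed in; nothing more can be done
None
```

I swept all three lids off the riser into the basket and handed the job in; the judge gave no verdict. The last picture showed the jar, basket, box and can where they started, and the large lid leaning on the basket's near wall with its centre about 35 mm up (limit 55 mm).

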